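# Clear down the feeding station

## Robot

A 6-joint arm with a two-finger parallel gripper is mounted at the origin on the work surface. World frame = base frame: x ahead of the robot, y to its left, z up, the work surface at z = 0. Lengths are in m, angles in rad, forces in N, time in s.
With the tool pointing down it reaches from about 0.25 to 0.775 m from the base axis. Payload 4 kg.
Tool frame: the origin (TCP) lies on the centre line of the jaws, within the pads' length; the fingertips stand robot.tips_ahead ahead of it and the grasp point (between the pads) lies 8 mm behind it (robot.tips_ahead is the distance from the TCP to the fingertips, in m); z points along the fingers, y is the line along which they close (so a half turn about z gives the same grasp; the last joint's range is limited). The gripper opens to 94 mm and grips with 3 to 60 N. Pads are 16 mm wide; open, the fingers measure 119 mm over their backs; the gripper's body (75 mm by 177 mm) begins 78 mm behind the grasp point.
Start: joints at [-1.426, 0.087, 1.371, -0, 1.684, -0.103], TCP at [0.135, -0.533, 0.217] pointing down, gripper open.
Joint ranges: [-3.1, 3.1], [-0.76, 2.03], [0.27, 2.55], [-1.08, 4.22], [0.17, 2.65], [-2.57, 2.57]. Speed limits (rad/s): [2.79, 2.79, 3.14, 3.14, 3.14, 3.14].

## Interface

Orientations are given as [roll, pitch, yaw] about the fixed x, y, z axes, in that order (R = Rz(yaw) Ry(pitch) Rx(roll)).
In Python, from bench import robot, snapshot, close_job, spotter gives the robot as it stands. The module is installed in compiled form; this text tells all that it offers.
- The arm moves only by the tool servo_tool, never from a script. Its argument "commands" is one flat list of numbers, 7 for each row, row after row: the shift along the tool's x, y, z in m, then the turn, a rotation vector about the tool's x, y, z in degrees, then the finger opening in m, from 0 to 0.094. In form: [x, y, z, ax, ay, az, grip, x, y, z, ax, ay, az, grip, ...]. A call has 1 to 10 rows; each row is the pose to reach, as a shift and turn from the pose commanded when the call began, along the tool's axes at that moment; what a row does not reach only later rows make up. A row lasts 1/8 s, in which the tool goes at most 62.5 mm and 10.7 degrees, less where a joint would pass 70% of its speed; a pose out of reach is approached as far as the arm can. A call with a gripper value outside its range is refused whole. The fingers move at their own pace and stop on an object; the grip force is fixed at half the most. Time passes only in rows, so rows that repeat a pose let the fingers close. It gives the time, the measured TCP pose, the force, the opening and the grip force at its end, in the units of the state.
- robot.get_obs(): the state, without advancing time (a new reading comes with each control period).
- snapshot(name): name is "side" or "top" or "wrist"; returns a dict with "img" (480x640x3 uint8, blue, green, red), "camera_matrix" (3x3 intrinsics, pixels), "extrinsics" (4x4, takes a point from camera to world coordinates); the wrist camera has in their place "hand_eye" (4x4, takes a point from camera to tool coordinates, whose origin is the TCP and whose axes are the flange's). Camera axes: x right, y down, z forward; pixel columns grow to the right and rows downward; lengths in m; the calibration is good to about 2 mm. A picture is of the moment at which its call begins: read the wrist's pose just before it. There is no depth.
- close_job(): hands the job in; it is judged then, once.
Trained networks look in a picture, given as the dict that the camera call returned (one of the last four; its "shot" number tells which), for a name from the list of things; names that differ only in an ending like _2 or _b are one class to them, and where a whole thing is asked for, a point or a joint stands for the part that bears it (a point fixed in the world has none). Each returns a list of dicts, best first, with "conf" (0 to 1); they miss things now and then, are a little off and sometimes report something else, mostly with a low value. They report only what shows in the picture. A call takes as long as a camera call. They do not tell look-alikes from the thing itself.
- spotter.trace(name, picture): "region" (480x640 bool, what is visible of it) and "box" ([left, top, width, height] in pixels, round what is visible of it).
The state is a dict: "time": time; "joint_positions": joint angles; "qvel": joint speeds; "joint_torque": joint torques, N m; "tool_pos": TCP position; "ee_rot": TCP orientation; "wrist_force": force on the tool from outside, world axes, zero at the start; "wrist_torque": the same for the moment, N m; "width": finger opening in m; "finger_force": force on a finger pad.
Only numpy, scipy, OpenCV 4.12 (cv2) and the standard library are available. Lean on these libraries where they do the work, as an engineer would, in place of code of your own. Each camera call takes 0.05 s, during which the arm holds its last target. There are 200 camera calls.

## Task

Feeding is over: lift the feed trough by its bar to tip it to about 60 degrees, keep it there until all the leftover pellets have slid into the pan below, and swing it back down fully level. Also pile all the feeding dishes on the wooden block, one on another in one straight pile with their edges flush with each other and with the block, and lay the steel cover plate on top of them in line. Leave the jar, timer, bottle and brass weight where they stand.

Things in the scene. Friction and masses are not known exactly. Their poses are not given: they have to be found in the camera images.
- trough (a joint): Tipping angle of the steel feed trough, rad: 0 = level on its rest, grows as the bar end is lifted and the spout goes down, at most 1.4; it stays where it is left (stiff pivot, about 3 to 5 N at the bar).
- stand: Fixed aluminium stand of the trough, 150 mm wide; origin on the bench midway between its two pivot posts, 110 mm under the pivot axis. The pivot axis runs along its y; the spout points to its +x, the bar is on its -x side. The trough is 140 x 100 mm with walls 45 mm high, open at the spout end; it reaches from 120 mm behind the axis (-x) to 20 mm ahead of it, its underside level with the axis.
- trough_hinge (a point): Middle of the trough's pivot axis, 110 mm above the bench.
- trough_bar (a point): Middle of the trough's black lifting bar, a round bar 12 mm thick and 105 mm long, parallel to the pivot axis, held clear above the trough's rear end. With the trough level it is 150 mm behind the pivot axis (-x of the stand) and 75 mm above it; it turns with the trough.
- pan: Fixed grey open pan under the spout, 200 (x) x 120 (y) x 60 mm high, walls 3 mm; origin at the centre of its underside.
- block: Fixed low wooden block on which the dishes are piled, 96 (x) x 60 (y) mm, 15 mm high; origin at the centre of its underside.
- dish_0: White reversible feeding dish, 96 (x) x 60 (y) mm, 16 mm high, the same on both faces: a rim 6 mm wide round a shallow recess 5 mm deep; origin at its centre, z across its height; about 150 g. Either face may be up. Lies loose on the bench. May be absent.
- dish_1: White reversible feeding dish, 96 (x) x 60 (y) mm, 16 mm high, the same on both faces: a rim 6 mm wide round a shallow recess 5 mm deep; origin at its centre, z across its height; about 150 g. Either face may be up. Lies loose on the bench. May be absent.
- dish_2: White reversible feeding dish, 96 (x) x 60 (y) mm, 16 mm high, the same on both faces: a rim 6 mm wide round a shallow recess 5 mm deep; origin at its centre, z across its height; about 150 g. Either face may be up. Lies loose on the bench. May be absent.
- dish_3: White reversible feeding dish, 96 (x) x 60 (y) mm, 16 mm high, the same on both faces: a rim 6 mm wide round a shallow recess 5 mm deep; origin at its centre, z across its height; about 150 g. Either face may be up. Lies loose on the bench. May be absent.
- dish_4: White reversible feeding dish, 96 (x) x 60 (y) mm, 16 mm high, the same on both faces: a rim 6 mm wide round a shallow recess 5 mm deep; origin at its centre, z across its height; about 150 g. Either face may be up. Lies loose on the bench. May be absent.
- cover: Plain flat steel cover plate, 96 (x) x 60 (y) x 10 mm, the same on both faces; origin at its centre, z across its thickness; about 250 g.
- pellet_0: Brown pressed feed pellet, 24 x 15 x 15 mm, 12 g, in the trough at the start; origin at the centre of its underside as built. May be absent.
- pellet_1: Brown pressed feed pellet, 24 x 15 x 15 mm, 12 g, in the trough at the start; origin at the centre of its underside as built. May be absent.
- pellet_2: Brown pressed feed pellet, 24 x 15 x 15 mm, 12 g, in the trough at the start; origin at the centre of its underside as built. May be absent.
- pellet_3: Brown pressed feed pellet, 24 x 15 x 15 mm, 12 g, in the trough at the start; origin at the centre of its underside as built. May be absent.
- pellet_4: Brown pressed feed pellet, 24 x 15 x 15 mm, 12 g, in the trough at the start; origin at the centre of its underside as built. May be absent.
- jar: Bystander: small closed jar, 48 mm across, 55 mm high, standing; origin at the centre of its underside. Leave it.
- timer: Bystander: white timer box, 60 x 45 x 28 mm. Origin under its centre. Leave it.
- bottle: Bystander: closed bottle, 60 mm across, 130 mm high, standing beside the trough; origin at the centre of its underside. Leave it.
- weight: Bystander: brass calibration weight, 36 mm across, 50 mm high; origin at the centre of its underside. Leave it.
Mind the look-alikes: they are no part of the job. What is shaped like the dish_2 but pink is not meant.

How it is judged:
On the way, in this order (a step that is already met when the one before it is completed fails the run):
1. the trough is tipped to about 60 degrees (50 to 70) (value of joint trough between 0.87 and 1.22 rad), for 0.4 s.
2. the trough is level again and all pellets are in the pan (value of joint trough below 0.06 rad and x of pellet_0 in the frame of pan between -0.098 and 0.098 m and y of pellet_0 in the frame of pan between -0.058 and 0.058 m and height (world z) of each of pellet_0, pellet_1, pellet_2, pellet_3, pellet_4 below 0.055 m and x of pellet_1 in the frame of pan between -0.098 and 0.098 m and y of pellet_1 in the frame of pan between -0.058 and 0.058 m and x of pellet_2 in the frame of pan between -0.098 and 0.098 m and y of pellet_2 in the frame of pan between -0.058 and 0.058 m and x of pellet_3 in the frame of pan between -0.098 and 0.098 m and y of pellet_3 in the frame of pan between -0.058 and 0.058 m and x of pellet_4 in the frame of pan between -0.098 and 0.098 m and y of pellet_4 in the frame of pan between -0.058 and 0.058 m), for 0.2 s.
At the end, for the whole second after the job is handed in: Trough level (within 0.06 rad), every pellet in the pan, every dish flat in one pile on the block (either face up) and the cover flat on top of all, each within 8 mm and 0.12 rad (either way round) of the block's centre and direction; all at rest (all of step 2 and horizontal distance between each of dish_0, dish_1, dish_2, dish_3, dish_4, cover and block below 0.008 m and angle between the x axis of each of dish_0, dish_1, dish_2, dish_3, dish_4, cover and the x axis of block, either way round below 0.12 rad and angle between the z axis of each of dish_0, dish_1, dish_2, dish_3, dish_4, cover and the z axis of block, either way round below 0.06 rad and height (world z) of each of dish_0, dish_1, dish_2, dish_3, dish_4, cover above 0.016 m and linear speed of each of dish_0, dish_1, dish_2, dish_3, dish_4, cover below 0.02 m/s and (height (world z) of dish_0 between 0.0195 and 0.0265 m or height (world z) of dish_0 between 0.0355 and 0.0425 m or height (world z) of dish_0 between 0.0515 and 0.0585 m or height (world z) of dish_0 between 0.0675 and 0.0745 m or height (world z) of dish_0 between 0.0835 and 0.0905 m) and (height (world z) of dish_1 between 0.0195 and 0.0265 m or height (world z) of dish_1 between 0.0355 and 0.0425 m or height (world z) of dish_1 between 0.0515 and 0.0585 m or height (world z) of dish_1 between 0.0675 and 0.0745 m or height (world z) of dish_1 between 0.0835 and 0.0905 m) and (height (world z) of dish_2 between 0.0195 and 0.0265 m or height (world z) of dish_2 between 0.0355 and 0.0425 m or height (world z) of dish_2 between 0.0515 and 0.0585 m or height (world z) of dish_2 between 0.0675 and 0.0745 m or height (world z) of dish_2 between 0.0835 and 0.0905 m) and (height (world z) of dish_3 between 0.0195 and 0.0265 m or height (world z) of dish_3 between 0.0355 and 0.0425 m or height (world z) of dish_3 between 0.0515 and 0.0585 m or height (world z) of dish_3 between 0.0675 and 0.0745 m or height (world z) of dish_3 between 0.0835 and 0.0905 m) and (height (world z) of dish_4 between 0.0195 and 0.0265 m or height (world z) of dish_4 between 0.0355 and 0.0425 m or height (world z) of dish_4 between 0.0515 and 0.0585 m or height (world z) of dish_4 between 0.0675 and 0.0745 m or height (world z) of dish_4 between 0.0835 and 0.0905 m)); the robot touches nothing.
It fails at once if the jar is disturbed (moved more than 40 mm or tipped over) (distance of jar from where it was at the start of the episode above 0.04 m or angle between jar's own z axis and vertical above 0.5 rad).
It fails at once if the timer is disturbed (moved more than 40 mm or tipped over) (distance of timer from where it was at the start of the episode above 0.04 m or angle between timer's own z axis and vertical above 0.5 rad).
It fails at once if the bottle is disturbed (moved more than 40 mm or tipped over) (distance of bottle from where it was at the start of the episode above 0.04 m or angle between bottle's own z axis and vertical above 0.5 rad).
It fails at once if the weight is disturbed (moved more than 40 mm or tipped over) (distance of weight from where it was at the start of the episode above 0.04 m or angle between weight's own z axis and vertical above 0.5 rad).
Of dish_0, dish_1, dish_2, dish_3, dish_4 only 3 to 5 are there at a start; the rules pass over those that are not, and their reading is None.
Of pellet_0, pellet_1, pellet_2, pellet_3, pellet_4 only 3 to 5 are there at a start; the rules pass over those that are not, and their reading is None.
At some moment in a run one of dish_0, dish_1, dish_2, dish_3, dish_4, cover may be knocked a few centimetres aside while the robot is not near it.
Once in a run the grip may slacken for a moment while it holds something.
It also fails if it takes over 210 s, if anything falls off the work surface, if the arm or the gripper's body presses on something with over 40 N, if the wrist force passes 120 N, or if a joint passes its speed limit or range.

## Working session

There is one attempt and no reset: what is moved stays moved. The work goes in short steps, Python scripts to look and compute and a tool call to move; the robot and the scene stay as the last step left them, time stands still between calls to the robot, and variables do not carry over. Pictures are saved under pics/ and viewed, at most 14 in all, crops included, and the job is handed in when it is done.

Besides the shell and the picture viewer there is one more tool, called as name(argument=value, ...) on one line, values as JSON. servo_tool: Moves the arm, as the interface text tells. Its arguments: {"type":"object","properties":{"commands":{"type":"array","items":{"type":"number"}}},"required":["commands"]}

```bash
mkdir -p pics; cat > h.py <<'E'
import numpy as np, cv2
from bench import robot, snapshot, close_job, spotter
from scipy.spatial.transform import Rotation as R
def pix2w(p,s,z,E=None):
    E=s["extrinsics"] if E is None else E
    E=np.array(E);K=np.array(s["camera_matrix"])
    d=E[:3,:3]@np.linalg.solve(K,np.array([p[0],p[1],1.0]))
    return E[:3,3]+d*(z-E[2,3])/d[2]
def w2pix(P,s):
    E=np.array(s["extrinsics"]);c=E[:3,:3].T@(np.array(P)-E[:3,3]);u=np.array(s["camera_matrix"])@c
    return u[:2]/u[2]
def rect(reg,s,z,E=None):
    "min-area rect of a mask on plane z: centre, sizes, long axis yaw"
    c=max(cv2.findContours(reg.astype(np.uint8),0,2)[0],key=cv2.contourArea)[:,0,:]
    w=np.array([pix2w(p,s,z,E)[:2] for p in c],np.float32)
    (cx,cy),(a,b),t=cv2.minAreaRect((w*1000).astype(np.float32))
    if a<b:a,b,t=b,a,t+90
    t=(t+90)%180-90
    return np.round([cx,cy,a,b,t],1)
def colour(s,reg): return np.round(np.median(s["img"][reg],0))
E
python3 - <<'E'
from h import *
o=robot.get_obs();print({k:np.round(v,3) for k,v in o.items()},robot.tips_ahead)
t=snapshot("top");s=snapshot("side")
cv2.imwrite("pics/top.png",t["img"]);cv2.imwrite("pics/side.png",s["img"])
print(np.round(t["extrinsics"],3),np.round(t["camera_matrix"],1),np.round(s["extrinsics"],3))
Z=dict(dish_0=.016,cover=.01,block=.015,pan=.06,stand=.11,trough=.15,pellet_0=.125,jar=.055,timer=.028,bottle=.13,weight=.05)
for n,z in Z.items():
    for d in spotter.trace(n,t):
        print(n,round(d["conf"],2),d["box"],rect(d["region"],t,z),colour(t,d["region"]))
E
```

```text
{'time': np.float64(0.0), 'joint_positions': array([-1.426,  0.088,  1.372,  0.   ,  1.684, -0.103]), 'qvel': array([ 0.002,  0.001,  0.   , -0.001, -0.   , -0.002]), 'joint_torque': array([-0.0000e+00, -3.4018e+01, -3.0243e+01,  7.2000e-02,  3.3000e-02,
       -0.0000e+00]), 'tool_pos': array([ 0.135, -0.533,  0.215]), 'ee_rot': array([-3.139, -0.   ,  0.248]), 'wrist_force': array([ 0.2  , -0.411, -0.141]), 'wrist_torque': array([ 0.02 , -0.02 ,  0.015]), 'finger_force': np.float64(0.0), 'width': np.float64(0.094)} 0.011
[[-0.018 -0.997  0.073  0.392]
 [-1.     0.019  0.004  0.012]
 [-0.005 -0.073 -0.997  1.536]
 [ 0.     0.     0.     1.   ]] [[536.5   0.  313.8]
 [  0.  536.5 244.6]
 [  0.    0.    1. ]] [[-0.933 -0.202  0.299  0.187]
 [-0.36   0.464 -0.809  0.888]
 [ 0.025 -0.862 -0.506  0.689]
 [ 0.     0.     0.     1.   ]]
dish_0 0.8 [425.3, 190.9, 33.5, 36.3] [ 596.3 -346.2   99.4   62.9  -39.3] [207. 176. 255.]
dish_0 0.79 [416.3, 258.5, 20.6, 33.4] [ 414.3 -293.1   96.3   59.4   -1.8] [225. 234. 242.]
dish_0 0.74 [418.3, 317.1, 36.2, 39.6] [ 237.5 -315.3   96.7   63.3  -42
[... 1734 characters left out ...]
2  3.288e+02  2.120e+01  1.580e+01 -1.000e-01] [ 92. 153. 194.]
pellet_0 0.45 [196.0, 247.3, 4.8, 7.9] [ 4.839e+02  3.235e+02  2.130e+01  1.580e+01 -2.000e-01] [ 93. 154. 193.]
jar 0.61 [342.3, 156.6, 15.9, 16.1] [721.6 -87.3  51.1  44.8  -1.3] [255. 255. 255.]
timer 0.62 [276.2, 170.4, 17.4, 20.0] [693.  102.   55.3  41.2 -10.1] [255. 255. 255.]
timer 0.39 [179.4, 255.0, 6.9, 12.9] [461.5 394.2  25.3  19.7  -1.1] [ 66. 100. 124.]
bottle 0.41 [178.7, 255.7, 9.0, 13.7] [456.3 368.2  26.7  20.5 -14.1] [ 70. 101. 124.]
weight 0.72 [388.7, 166.1, 14.5, 14.2] [ 694.6 -215.8   39.8   33.6   -1.6] [ 77. 199. 247.]
weight 0.32 [196.6, 246.7, 5.7, 7.9] [488.7 338.6  18.8  12.4  26.2] [ 88. 150. 193.]
```

View pics/top.png

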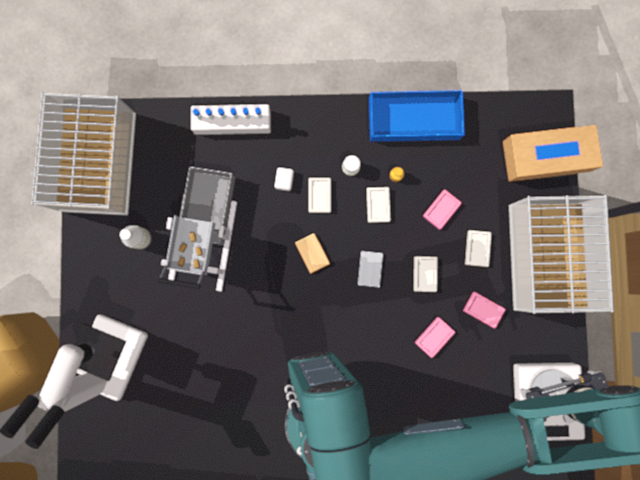

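View pics/side.png

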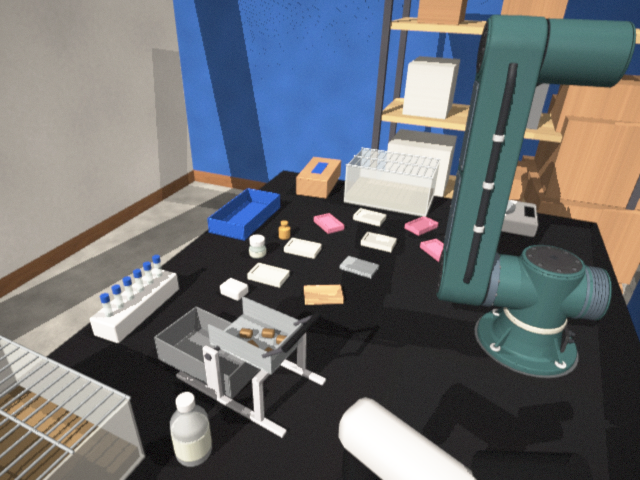

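The top picture shows four white dishes at about (319,195), (378,204), (425,274) and (478,248). Three pink look-alikes are at (442,210), (484,310) and (435,337). The cover is at (370,269), the block at (312,253), the trough with its pellets at about (190,250), with its bar near (187,280), and the pan at about (208,195). The side view agrees.

```bash
python3 - <<'E'
from h import *
t=snapshot("top")
im=t["img"][155:305,110:250]
cv2.imwrite("pics/tr.png",cv2.resize(im,None,fx=4,fy=4,interpolation=cv2.INTER_CUBIC))
for n in("dish_0","bottle"):
  for d in spotter.trace(n,t): print(n,round(d["conf"],2),d["box"],rect(d["region"],t,.016 if n!="bottle" else .13),colour(t,d["region"]))
# white blobs on the bench
g=t["img"].min(2); m=(g>150).astype(np.uint8)
n,l,st,c=cv2.connectedComponentsWithStats(m)
for i in range(1,n):
    if 250<st[i,4]<1200: print(st[i],rect(l==i,t,.016))
E
```

```text
dish_0 0.92 [414.1, 256.7, 23.7, 32.1] [ 416.4 -292.3   94.4   63.8   -4. ] [225. 234. 242.]
dish_0 0.88 [368.2, 187.5, 20.5, 34.5] [ 614.6 -165.7   95.3   60.    -1.5] [248. 255. 255.]
dish_0 0.81 [465.3, 292.1, 39.8, 37.5] [ 311.5 -455.3   99.2   61.    59.4] [185. 156. 244.]
dish_0 0.6 [307.1, 177.5, 22.5, 34.2] [646.6   0.7  95.3  57.3  -1.1] [248. 255. 255.]
dish_0 0.6 [424.5, 190.0, 34.7, 36.4] [ 598.1 -346.5  101.5   63.6  -39.8] [206. 176. 255.]
dish_0 0.58 [417.6, 315.4, 34.1, 40.3] [ 237.5 -314.7   96.3   65.   -43.4] [209. 178. 255.]
dish_0 0.55 [462.9, 231.3, 26.5, 33.3] [ 485.4 -444.8   96.4   64.2   -6.2] [222. 232. 240.]
bottle 0.88 [118.4, 224.5, 35.3, 26.9] [523.8 488.1  82.9  59.4  77.6] [152. 156. 160.]
bottle 0.29 [158.7, 204.8, 77.7, 85.0] [509.4 327.9 242.3 172.8 -10.2] [158. 156. 157.]
[342 155  18  20 283] [731.7 -91.3  55.3  48.8  -1.3]
[274 167  19  23 357] [695.5 102.3  62.8  47.9  -8.9]
[308 178  23  35 783] [645.1   0.8  98.2  63.   -1.1]
[367 187  23  35 783] [ 616.  -167.2   98.2   62.8   -1.5]
[424 190  36  38 658] [ 598.5 -348.6   95.6   59.6  -40.4]
[119 226  23  21 309] [534.1 539.8  64.5  54.3  24.5]
[465 230  26  37 825] [ 485.4 -446.6   99.4   66.8   -6.8]
[305 234  23  31 394] [483.6  19.4  92.8  44.4  25.4]
[358 251  25  36 731] [ 432.3 -139.1   95.    61.6   -7.5]
[414 257  23  35 796] [ 414.2 -294.6   96.5   62.2   -1.8]
[465 293  39  34 588] [ 310.8 -456.6   96.1   59.2   60.4]
[416 318  38  39 724] [ 237.2 -315.6   95.    61.1  -43.5]
[544 415  40  25 520] [ -15.3 -663.1  107.4   64.9   89. ]
```

View pics/tr.png

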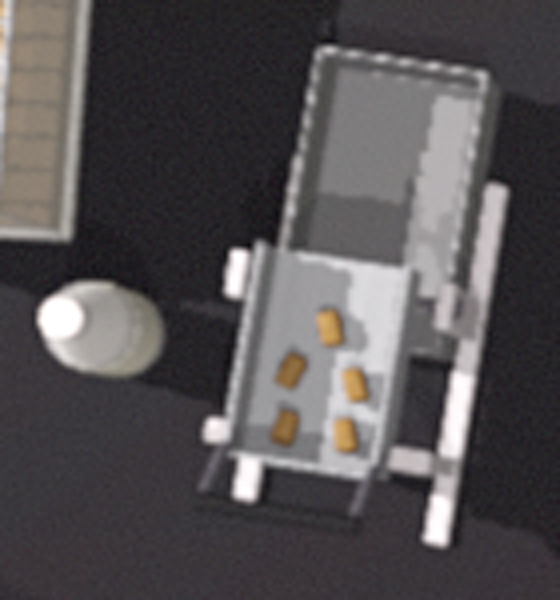

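The crop shows five pellets. The black bar runs from about (203,500) to (358,525) in the crop, which is (160.8,280) to (199.5,286.3) in full pixels. The trough's rim corners are at crop (262,243), (412,265), (375,475) and (237,457).

```bash
python3 - <<'E'
from h import *
t=snapshot("top")
f=lambda p,z: pix2w((110+p[0]/4,155+p[1]/4),t,z)
a,b=f((203,500),.185),f((358,525),.185)
print("bar",a,b,np.linalg.norm(a-b),(a+b)/2,np.degrees(np.arctan2(*(a-b)[1::-1])))
c=[f(p,.155) for p in[(262,243),(412,265),(375,475),(237,457)]]
print(np.round(c,3),np.mean(c,0),[np.linalg.norm(c[i]-c[i-1]) for i in range(4)])
c=np.array(c);d=(c[0]+c[1]-c[2]-c[3])/2;print("yaw",np.degrees(np.arctan2(d[1],d[0])))
q=[f(p,.06) for p in[(320,48),(488,73)]];print("pan far edge",q)
print(pix2w((126,237),t,.0))
E
```

```text
bar [0.40856829 0.40423712 0.185     ] [0.39111066 0.30667771 0.185     ] 0.09910906688794649 [0.39983947 0.35545741 0.185     ] 79.85466555850545
[[0.575 0.375 0.155]
 [0.558 0.278 0.155]
 [0.423 0.302 0.155]
 [0.436 0.391 0.155]] [0.49804804 0.33651978 0.155     ] [np.float64(0.13936359846067803), np.float64(0.09864555484788867), np.float64(0.13764238578713167), np.float64(0.08988296160897268)]
yaw -8.404950146351615
pan far edge [array([0.72342938, 0.35957712, 0.06      ]), array([0.70350047, 0.24239772, 0.06      ])]
[0.53624583 0.55840827 0.        ]
```

```bash
cat >> h.py <<'E'
def down(yaw,tilt=0): # tool down, yaw deg; tilt deg about tool x
    return R.from_euler("xyz",[180,0,yaw],degrees=True)*R.from_euler("x",tilt,degrees=True)
def rel(*wps,pose=None):
    "rows (shift mm, turn deg) from the present pose to each (pos,rotation)"
    o=robot.get_obs();p,q=(o["tool_pos"],R.from_euler("xyz",o["ee_rot"])) if pose is None else pose
    for P,Q in wps:
        print(np.round(q.inv().apply(np.array(P)-p)*1000,1),np.round((q.inv()*Q).as_rotvec(degrees=True),1))
E
python3 - <<'E'
from h import *
A=((.42,-.1,.32),down(50));B=((.40,.355,.30),down(80))
rel(A);rel(B,pose=A)
E
```

```text
[ 382.7 -350.1 -103.5] [  0.    0.  -35.8]
[ 335.7 -307.8   20. ] [  0.   0. -30.]
```

servo_tool(commands=[0.08,-0.07,-0.1035,0,0,-8,0.094,0.383,-0.35,-0.1035,0,0,-35.8,0.094,0.383,-0.35,-0.1035,0,0,-35.8,0.094,0.383,-0.35,-0.1035,0,0,-35.8,0.094,0.383,-0.35,-0.1035,0,0,-35.8,0.094,0.383,-0.35,-0.1035,0,0,-35.8,0.094,0.383,-0.35,-0.1035,0,0,-35.8,0.094,0.383,-0.35,-0.1035,0,0,-35.8,0.094,0.383,-0.35,-0.1035,0,0,-35.8,0.094,0.383,-0.35,-0.1035,0,0,-35.8,0.094])

```text
time: 2.1
tool_pos: [0.4213, -0.098, 0.3203]
ee_rot: [3.141, -0.0, 0.878]
wrist_force: [-0.7, -0.2, -0.4]
width: 0.0941
finger_force: 0.0
```

servo_tool(commands=[0.336,-0.308,0.02,0,0,-30,0.094,0.336,-0.308,0.02,0,0,-30,0.094,0.336,-0.308,0.02,0,0,-30,0.094,0.336,-0.308,0.02,0,0,-30,0.094,0.336,-0.308,0.02,0,0,-30,0.094,0.336,-0.308,0.02,0,0,-30,0.094,0.336,-0.308,0.02,0,0,-30,0.094,0.336,-0.308,0.02,0,0,-30,0.094,0.336,-0.308,0.02,0,0,-30,0.094,0.336,-0.308,0.02,0,0,-30,0.094])

```text
time: 3.35
tool_pos: [0.4011, 0.3536, 0.3004]
ee_rot: [3.141, 0.001, 1.394]
wrist_force: [0.2, -0.1, 0.2]
width: 0.094
finger_force: 0.0
```

```bash
python3 - <<'E'
from h import *
o=robot.get_obs();print(o["tool_pos"],np.degrees(o["ee_rot"]),o["wrist_force"])
w=snapshot("wrist");cv2.imwrite("pics/w1.png",w["img"]);print(np.round(w["hand_eye"],3),w["camera_matrix"])
E
```

```text
[0.40113861 0.35356814 0.30036929] [1.79951860e+02 2.92479758e-02 7.98543014e+01] [ 0.19852707 -0.11207587  0.24384184]
[[ 0.    -0.97  -0.244  0.069]
 [ 1.     0.     0.     0.   ]
 [ 0.    -0.244  0.97  -0.167]
 [ 0.     0.     0.     1.   ]] [[389.05763545   0.         319.88523664]
 [  0.         389.05763545 242.08434512]
 [  0.           0.           1.        ]]
```

View pics/w1.png

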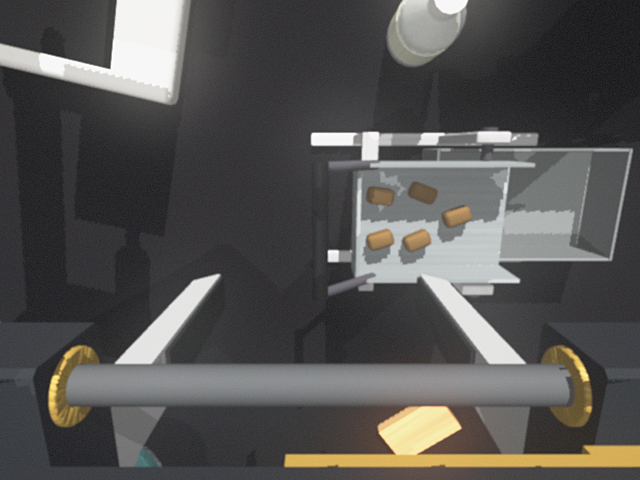

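The bar is vertical in the wrist picture at column 321, rows 162 to 297. The yaw is right, and the grasp centre needs +8 mm along tool x and 0 along y.

servo_tool(commands=[0.008,0,0.06,0,0,0,0.05,0.008,0,0.06,0,0,0,0.05,0.008,0,0.09,0,0,0,0.05,0.008,0,0.123,0,0,0,0.05,0.008,0,0.123,0,0,0,0.05,0.008,0,0.123,0,0,0,0,0.008,0,0.123,0,0,0,0,0.008,0,0.123,0,0,0,0,0.008,0,0.123,0,0,0,0,0.008,0,0.123,0,0,0,0])

```text
time: 4.65
tool_pos: [0.4029, 0.3633, 0.1775]
ee_rot: [3.139, -0.001, 1.396]
wrist_force: [4.4, -0.1, 1.3]
width: 0.0109
finger_force: 30.0
```

servo_tool(commands=[0,0.0071,-0.0128,0,0,0,0,0,0.0153,-0.0249,0,0,0,0,0,0.0245,-0.0363,0,0,0,0,0,0.0347,-0.0468,0,0,0,0,0,0.0458,-0.0564,0,0,0,0,0,0.0576,-0.065,0,0,0,0])

```text
time: 5.4
tool_pos: [0.4577, 0.3534, 0.2439]
ee_rot: [-3.139, -0.0, 1.397]
wrist_force: [-4.7, 1.9, -0.4]
width: 0.0113
finger_force: 30.0
```

servo_tool(commands=[0,0.0125,-0.0074,0,0,0,0,0,0.0257,-0.0139,0,0,0,0,0,0.0394,-0.0191,0,0,0,0,0,0.0534,-0.0231,0,0,0,0,0,0.0678,-0.0259,0,0,0,0,0,0.0824,-0.0274,0,0,0,0,0,0.0824,-0.0274,0,0,0,0,0,0.0824,-0.0274,0,0,0,0,0,0.0824,-0.0274,0,0,0,0,0,0.0824,-0.0274,0,0,0,0])

```text
time: 6.65
tool_pos: [0.5423, 0.3382, 0.2735]
ee_rot: [3.133, -0.003, 1.395]
wrist_force: [-0.1, -0.1, 5.6]
width: 0.0112
finger_force: 30.0
```

servo_tool(commands=[0,0,0,0,0,0,0,0,0,0,0,0,0,0,0,0,0,0,0,0,0,0,0,0,0,0,0,0,0,0,0,0,0,0,0,0,0,0,0,0,0,0])

```text
time: 7.4
tool_pos: [0.5422, 0.3382, 0.2735]
ee_rot: [3.133, -0.003, 1.395]
wrist_force: [1.1, 0.6, 4.3]
width: 0.0109
finger_force: 30.0
```

```bash
python3 - <<'E'
from h import *
s=snapshot("side");t=snapshot("top")
a=cv2.resize(s["img"][270:430,130:350],None,fx=2.7,fy=2.7,interpolation=2);b=cv2.resize(t["img"][150:300,120:250],(374,432),interpolation=2)
cv2.imwrite("pics/tip.png",cv2.resize(np.hstack([a,b]),(792,344)))
for n,p in(("side",s),("top",t)):
  for d in spotter.trace("pellet_0",p): print(n,round(d["conf"],2),d["box"],(pix2w(np.array(d["box"][:2])+np.array(d["box"][2:])/2,p,.012)))
E
```

```text
side 0.64 [217.9, 355.3, 7.2, 9.1] [0.59369535 0.32453072 0.012     ]
side 0.54 [186.3, 342.7, 10.6, 6.9] [0.67376803 0.31422973 0.012     ]
side 0.38 [195.6, 336.6, 11.1, 9.8] [0.66306959 0.29422551 0.012     ]
top 0.59 [217.0, 184.1, 4.9, 9.3] [0.66925235 0.28627514 0.012     ]
top 0.55 [201.4, 211.1, 9.2, 7.8] [0.59406319 0.32521476 0.012     ]
top 0.48 [341.9, 155.1, 16.3, 16.5] [ 0.73593253 -0.0903874   0.012     ]
top 0.38 [204.3, 182.6, 6.9, 13.9] [0.66757449 0.31992187 0.012     ]
```

View pics/tip.png

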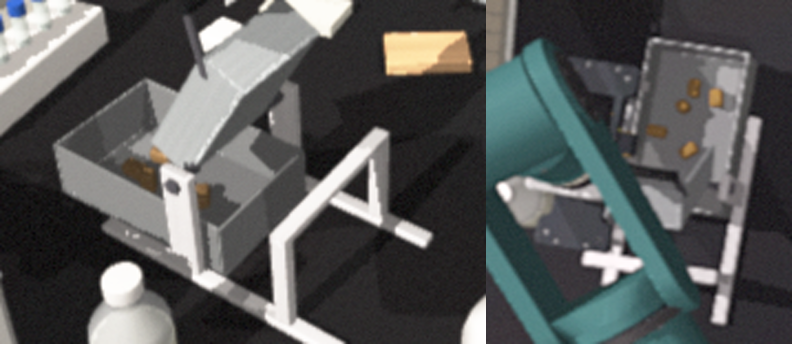

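The right panel (top view) shows all five pellets in the pan, at about (694,87), (684,105), (716,98), (657,131) and (689,149). None are left in the trough, so I swing it back.

servo_tool(commands=[0,-0.0146,0.0015,0,0,0,0,0,-0.029,0.0043,0,0,0,0,0,-0.043,0.0083,0,0,0,0,0,-0.0567,0.0135,0,0,0,0,0,-0.0699,0.02,0,0,0,0,0,-0.0824,0.0274,0,0,0,0,0,-0.0942,0.036,0,0,0,0,0,-0.1053,0.0456,0,0,0,0])

```text
time: 8.6
tool_pos: [0.4354, 0.3573, 0.2225]
ee_rot: [3.142, 0.001, 1.396]
wrist_force: [2.6, 0.1, 1.2]
width: 0.0111
finger_force: 30.0
```

servo_tool(commands=[0,-0.0102,0.0105,0,0,0,0,0,-0.0194,0.0219,0,0,0,0,0,-0.0276,0.034,0,0,0,0,0,-0.0347,0.0475,0,0,0,0,0,-0.0347,0.0495,0,0,0,0,0,-0.0347,0.0495,0,0,0,0])

```text
time: 9.35
tool_pos: [0.4029, 0.3634, 0.1768]
ee_rot: [3.137, -0.002, 1.396]
wrist_force: [3.9, -1.5, 9.9]
width: 0.0108
finger_force: 30.0
```

servo_tool(commands=[0,0,-0.002,0,0,0,0.05,0,0,-0.002,0,0,0,0.05,0,0,-0.002,0,0,0,0.05,0,0,-0.06,0,0,0,0.05,0,0,-0.12,0,0,0,0.05,-0.06,0.026,-0.12,0,0,10,0.094,-0.12,0.052,-0.12,0,0,20,0.094,-0.18,0.078,-0.11,0,0,30,0.094,-0.23,0.1,-0.1,0,0,40,0.094,-0.28,0.12,-0.09,0,0,50,0.094])

```text
time: 10.6
tool_pos: [0.471, 0.0649, 0.2632]
ee_rot: [-3.141, 0.001, 0.518]
wrist_force: [-0.2, -0.7, -0.3]
width: 0.0934
finger_force: 0.0
```

servo_tool(commands=[-0.03,-0.043,0.01,0,0,4.5,0.094,-0.03,-0.043,0.01,0,0,4.5,0.094,-0.03,-0.043,0.01,0,0,4.5,0.094])

```text
time: 10.98
tool_pos: [0.424, 0.0892, 0.2544]
ee_rot: [3.141, -0.0, 0.446]
wrist_force: [0.0, -0.5, 0.3]
width: 0.0942
finger_force: 0.0
```

```bash
cat >> h.py <<'E'
def wristE(s):
    o=robot.get_obs();T=np.eye(4);T[:3,:3]=R.from_euler("xyz",o["ee_rot"]).as_matrix();T[:3,3]=o["tool_pos"]
    return T@np.array(s["hand_eye"])
def look(*names):
    o=robot.get_obs();print(o["time"],np.round(o["tool_pos"],4),np.round(np.degrees(o["ee_rot"]),1),round(o["width"],4))
    t=snapshot("top")
    Z=dict(dish_0=.016,cover=.01,block=.015,trough=.15,pellet_0=.01,jar=.055,timer=.028,weight=.05)
    for n in names:
        for d in spotter.trace(n,t):
            if d["conf"]>.3: print("T",n,round(d["conf"],2),np.round(d["box"]),rect(d["region"],t,Z[n]),colour(t,d["region"]))
    return t
def wlook(n,z):
    s=snapshot("wrist");E=wristE(s)
    for d in spotter.trace(n,s): print("W",n,round(d["conf"],2),np.round(d["box"]),rect(d["region"],s,z,E),colour(s,d["region"]))
    return s
E
python3 - <<'E'
from h import *
look("dish_0","cover","block");s=wlook("block",.015)
cv2.imwrite("pics/w2.png",s["img"])
E
```

```text
10.975 [0.424  0.0892 0.2544] [180.   -0.   25.6] 0.0942
T dish_0 0.98 [425. 192.  35.  36.] [ 598.2 -346.8  100.    61.1  -40.1] [207. 176. 255.]
T dish_0 0.95 [367. 189.  22.  32.] [ 614.6 -165.7   95.3   60.    -1.5] [248. 255. 255.]
T dish_0 0.82 [466. 234.  23.  30.] [ 485.9 -445.9   98.5   68.6   -4.6] [243. 252. 255.]
T dish_0 0.82 [418. 316.  33.  41.] [ 238.1 -314.3   96.1   63.5  -43.3] [157. 130. 213.]
T dish_0 0.74 [307. 175.  21.  36.] [645.1   2.2  98.2  60.   -1.1] [248. 255. 255.]
T dish_0 0.58 [215. 187.   6.  12.] [ 6.592e+02  2.912e+02  2.320e+01  1.430e+01 -3.000e-01] [ 90. 147. 188.]
T cover 0.96 [357. 250.  24.  31.] [ 432.1 -138.8   95.7   60.1   -7.4] [220. 217. 219.]
T block 0.74 [303. 234.  26.  32.] [492.4   7.8  95.   31.4  39.9] [165. 224. 255.]
W block 0.7 [367. 143.  64.  94.] [480.1  25.6  95.8  62.5  25.6] [154. 221. 245.]
W block 0.67 [  0.   0. 238. 169.] [460.5 328.6 215.8 175.8 -75.7] [108. 108. 109.]
```

View pics/w2.png

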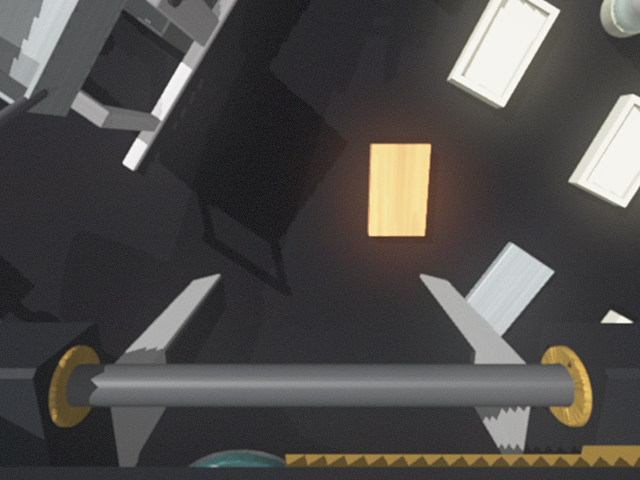

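The wrist picture shows the block at about (400,190). It measures (480,25.6) mm with yaw 25.6°, the same as the top view. Next I work out the routes.

```bash
python3 - <<'E'
from h import *
B=lambda z:(np.array((.4797,.0257,z)),down(25.6))
rel(((.615,-.1665,.15),down(-1.5)))
D=[(.615,-.1665,-1.5),(.645,.0015,-1.1),(.4857,-.4463,-6),(.4142,-.2938,-2),(.432,-.139,-7.5)]
for x,y,a in D:
    H=(np.array((x,y,.15)),down(a))
    print(D.index((x,y,a)));rel(B(.15),pose=H);rel(H,pose=B(.15))
E
```

```text
[ 61.6 313.  104.6] [ 0.  -0.  27.1]
0
[-140.3 -188.6   -0. ] [  0.    0.  -27.1]
[ 39.  231.8   0. ] [ 0.  -0.  27.1]
1
[-165.7  -21.    -0. ] [  0.    0.  -26.7]
[138.6  93.2   0. ] [-0.  -0.  26.7]
2
[ -55.3 -468.8   -0. ] [  0.    0.  -31.6]
[-198.5  428.3    0. ] [-0.  -0.  31.6]
3
[  54.3 -321.6   -0. ] [  0.    0.  -27.6]
[-197.1  259.8    0. ] [ 0.  -0.  27.6]
4
[  25.8 -169.5   -0. ] [  0.    0.  -33.1]
[-114.2  127.9    0. ] [-0.  -0.  33.1]
```

servo_tool(commands=[0.0616,0.313,0.1046,0,0,27.1,0.094,0.0616,0.313,0.1046,0,0,27.1,0.094,0.0616,0.313,0.1046,0,0,27.1,0.094,0.0616,0.313,0.1046,0,0,27.1,0.094,0.0616,0.313,0.1046,0,0,27.1,0.094,0.0616,0.313,0.1046,0,0,27.1,0.094,0.0616,0.313,0.1046,0,0,27.1,0.094,0.0616,0.313,0.1046,0,0,27.1,0.094])

```text
time: 12.28
tool_pos: [0.6142, -0.1662, 0.1502]
ee_rot: [-3.141, -0.0, -0.027]
wrist_force: [-0.8, 0.3, -0.5]
width: 0.0939
finger_force: 0.0
```

```bash
python3 - <<'E'
from h import *
look();wlook("dish_0",.016)
E
```

```text
12.275 [ 0.6142 -0.1662  0.1502] [-180.    -0.    -1.6] 0.0939
W dish_0 0.94 [477. 175. 142. 132.] [ 602.5 -346.6   96.9   68.7  -40.6] [191. 156. 244.]
W dish_0 0.92 [ 56. 136. 103. 124.] [647.8  -3.8  95.4  67.1  -1.2] [212. 223. 225.]
W dish_0 0.81 [427. 406.  71.  46.] [ 428.  -293.9   67.    51.    87.3] [234. 241. 242.]
W dish_0 0.79 [284. 168.  79. 124.] [ 617.5 -168.    97.    60.5    1. ] [237. 243. 244.]
W dish_0 0.72 [608. 310.  31.  10.] [ 538.2 -422.4   24.3   10.9   88.5] [ 94. 100. 103.]
```

servo_tool(commands=[0.002,0.001,0.05,0,0,0,0.094,0.002,0.001,0.1,0,0,0,0.094,0.002,0.001,0.125,0,0,0,0.094,0.002,0.001,0.136,0,0,0,0.094,0.002,0.001,0.136,0,0,0,0.094,0.002,0.001,0.136,0,0,0,0.03,0.002,0.001,0.136,0,0,0,0.03,0.002,0.001,0.136,0,0,0,0.03,0.002,0.001,0.136,0,0,0,0.03,0.002,0.001,0.136,0,0,0,0.03])

```text
time: 13.68
tool_pos: [0.6165, -0.1682, 0.0142]
ee_rot: [3.142, -0.001, -0.028]
wrist_force: [-1.1, -0.0, 3.3]
width: 0.0597
finger_force: 29.8
```

servo_tool(commands=[0,0,-0.05,0,0,0,0.03,-0.01,-0.013,-0.1,0,0,-2,0.03,-0.142,-0.19,-0.1,0,0,-27.2,0.03,-0.142,-0.19,-0.1,0,0,-27.2,0.03,-0.142,-0.19,-0.1,0,0,-27.2,0.03,-0.142,-0.19,-0.1,0,0,-27.2,0.03,-0.142,-0.19,-0.1,0,0,-27.2,0.03,-0.142,-0.19,-0.1,0,0,-27.2,0.03,-0.142,-0.19,-0.06,0,0,-27.2,0.03,-0.142,-0.19,-0.06,0,0,-27.2,0.03])

```text
time: 14.92
tool_pos: [0.4772, 0.0248, 0.0703]
ee_rot: [-3.138, 0.007, 0.445]
wrist_force: [-0.9, 0.2, -1.9]
width: 0.0596
finger_force: 29.8
```

servo_tool(commands=[0.001,0,0.02,0,0,0,0.03,0.001,0,0.03,0,0,0,0.03,0.001,0,0.03,0,0,0,0.03,0.001,0,0.03,0,0,0,0.03])

```text
time: 15.42
tool_pos: [0.4812, 0.026, 0.0446]
ee_rot: [3.141, -0.001, 0.447]
wrist_force: [0.1, -0.0, -1.8]
width: 0.06
finger_force: 29.8
```

servo_tool(commands=[-0.0015,0,0.007,0,0,0,0.03,-0.0015,0,0.0148,0,0,0,0.03,-0.0015,0,0.0148,0,0,0,0.03,-0.0015,0,0.0148,0,0,0,0.03])

```text
time: 15.92
tool_pos: [0.479, 0.0256, 0.0286]
ee_rot: [-3.142, 0.0, 0.447]
wrist_force: [0.2, 0.4, -1.2]
width: 0.0598
finger_force: 29.9
```

servo_tool(commands=[0,0,0,0,0,0,0.094,0,0,0,0,0,0,0.094,0,0,0,0,0,0,0.094,0,0,-0.06,0,0,0,0.094,0,0,-0.12,0,0,0,0.094,0,0,-0.12,0,0,0,0.094])

```text
time: 16.68
tool_pos: [0.4829, 0.0254, 0.1554]
ee_rot: [3.135, -0.011, 0.447]
wrist_force: [0.8, 0.6, -0.4]
width: 0.0938
finger_force: 0.0
```

```bash
python3 - <<'E'
from h import *
look();s=wlook("dish_0",.031);rel(((.646,.001,.15),down(-1.1)))
cv2.imwrite("pics/w3.png",s["img"])
E
```

```text
16.675 [0.4829 0.0254 0.1554] [179.6  -0.7  25.6] 0.0938
W dish_0 0.79 [278. 178.  81. 126.] [478.3  25.6  96.   59.5  26.9] [236. 243. 243.]
W dish_0 0.76 [378.   0. 144. 130.] [637.7   3.8  92.7  58.   -1. ] [213. 223. 225.]
[140.5  94.6  -2.4] [-0.   0.1 26.7]
```

View pics/w3.png

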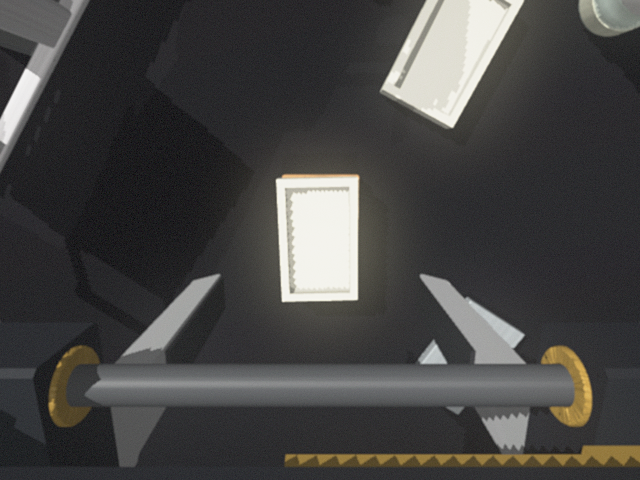

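The first dish sits on the block at about (318,238), flush to within 1–2 mm. Now the next dish.

servo_tool(commands=[0.1405,0.0946,0,0,0,26.7,0.094,0.1405,0.0946,0,0,0,26.7,0.094,0.1405,0.0946,0,0,0,26.7,0.094,0.1405,0.0946,0,0,0,26.7,0.094,0.1405,0.0946,0,0,0,26.7,0.094,0.1405,0.0946,0,0,0,26.7,0.094])

```text
time: 17.58
tool_pos: [0.6454, 0.0013, 0.1487]
ee_rot: [-3.142, 0.001, -0.019]
wrist_force: [-0.0, -0.7, 0.1]
width: 0.0938
finger_force: 0.0
```

```bash
python3 - <<'E'
from h import *
look();wlook("dish_0",.016)
E
```

```text
17.575 [0.6454 0.0013 0.1487] [-1.8e+02  1.0e-01 -1.1e+00] 0.0938
W dish_0 0.89 [281. 170.  77. 122.] [ 6.492e+02 -4.000e-01  9.640e+01  6.060e+01 -1.000e+00] [221. 231. 233.]
W dish_0 0.85 [244. 362. 109. 106.] [464.6  23.7  87.5  67.8 -79.8] [217. 227. 230.]
```

servo_tool(commands=[0.002,0.001,0.05,0,0,0,0.094,0.002,0.001,0.1,0,0,0,0.094,0.002,0.001,0.125,0,0,0,0.094,0.002,0.001,0.1345,0,0,0,0.094,0.002,0.001,0.1345,0,0,0,0.094,0.002,0.001,0.1345,0,0,0,0.03,0.002,0.001,0.1345,0,0,0,0.03,0.002,0.001,0.1345,0,0,0,0.03,0.002,0.001,0.1345,0,0,0,0.03,0.002,0.001,0.1345,0,0,0,0.03])

```text
time: 18.98
tool_pos: [0.649, -0.0, 0.0149]
ee_rot: [-3.142, -0.001, -0.019]
wrist_force: [-0.2, 0.2, 2.5]
width: 0.0597
finger_force: 30.0
```

servo_tool(commands=[0,0,-0.045,0,0,0,0.03,-0.01,0,-0.085,0,0,-3,0.03,-0.17,-0.0225,-0.085,0,0,-26.7,0.03,-0.17,-0.0225,-0.085,0,0,-26.7,0.03,-0.17,-0.0225,-0.085,0,0,-26.7,0.03,-0.17,-0.0225,-0.085,0,0,-26.7,0.03,-0.17,-0.0225,-0.06,0,0,-26.7,0.03,-0.17,-0.0225,-0.045,0,0,-26.7,0.03,-0.17,-0.0225,-0.045,0,0,-26.7,0.03,-0.17,-0.0225,-0.045,0,0,-26.7,0.03])

```text
time: 20.23
tool_pos: [0.4799, 0.0255, 0.0597]
ee_rot: [3.141, -0.0, 0.447]
wrist_force: [0.8, -0.1, -1.5]
width: 0.0596
finger_force: 30.0
```

servo_tool(commands=[0,0,0.007,0,0,0,0.03,0,0,0.014,0,0,0,0.03,0,0,0.014,0,0,0,0.03,0,0,0.014,0,0,0,0.03,0,0,0.014,0,0,0,0.094,0,0,0.014,0,0,0,0.094,0,0,0.014,0,0,0,0.094,0,0,-0.04,0,0,0,0.094,0,0,-0.09,0,0,0,0.094,0,0,-0.09,0,0,0,0.094])

```text
time: 21.48
tool_pos: [0.4822, 0.0255, 0.1547]
ee_rot: [3.136, -0.009, 0.447]
wrist_force: [0.5, -0.7, -0.6]
width: 0.0938
finger_force: 0.0
```

```bash
python3 - <<'E'
from h import *
look("dish_0","cover");wlook("dish_0",.047);rel(((.4857,-.4463,.15),down(-6)),((.4145,-.2938,.15),down(-2)))
E
```

```text
21.475 [0.4822 0.0255 0.1547] [179.7  -0.5  25.6] 0.0938
T dish_0 0.88 [462. 295.  43.  35.] [ 311.6 -455.7  100.4   60.1   59.8] [154. 127. 210.]
T dish_0 0.81 [425. 190.  37.  36.] [ 597.9 -346.8  100.5   62.4  -43.1] [208. 177. 255.]
T dish_0 0.76 [414. 256.  22.  34.] [ 417.  -293.1   96.6   65.    -2. ] [191. 200. 208.]
T dish_0 0.65 [342. 156.  14.  17.] [730.3 -89.9  52.4  45.9  -1.3] [255. 255. 255.]
T dish_0 0.6 [418. 316.  35.  42.] [ 238.8 -314.9   99.1   64.9  -45.1] [209. 178. 255.]
T dish_0 0.57 [463. 233.  28.  34.] [ 486.2 -445.    99.4   69.5   -6.6] [244. 253. 255.]
T dish_0 0.53 [304. 259.  25.  14.] [442.6  10.8  61.5  29.8 -81.6] [246. 255. 255.]
T cover 0.69 [358. 251.  26.  32.] [ 432.3 -138.8   95.3   60.4   -7.1] [220. 218. 219.]
W dish_0 0.65 [274. 179.  87. 130.] [479.   24.9  95.4  59.6  25.6] [247. 247. 247.]
W dish_0 0.53 [288. 170.  71.  10.] [527.1  38.9  36.    2.  -64.4] [229. 238. 239.]
[-196.9  429.1   -2.8] [-0.   0.2 31.6]
[-195.2  260.8   -2.5] [-0.1  0.2 27.6]
```

servo_tool(commands=[-0.195,0.261,0,0,0,27.6,0.094,-0.195,0.261,0,0,0,27.6,0.094,-0.195,0.261,0,0,0,27.6,0.094,-0.195,0.261,0,0,0,27.6,0.094,-0.195,0.261,0,0,0,27.6,0.094,-0.195,0.261,0,0,0,27.6,0.094,-0.195,0.261,0,0,0,27.6,0.094,-0.195,0.261,0,0,0,27.6,0.094])

```text
time: 22.72
tool_pos: [0.4162, -0.2923, 0.1488]
ee_rot: [-3.14, 0.001, -0.033]
wrist_force: [-0.7, 0.3, -0.5]
width: 0.0937
finger_force: 0.0
```

```bash
python3 - <<'E'
from h import *
look();wlook("dish_0",.016)
E
```

```text
22.725 [ 0.4162 -0.2923  0.1488] [-179.9    0.    -1.9] 0.0937
W dish_0 0.94 [319.   0. 110.  61.] [ 562.1 -334.2   76.5   40.1   88.1] [148. 124. 214.]
W dish_0 0.82 [473. 290.  70.  70.] [ 336.5 -454.4   83.1   34.    43.8] [167. 137. 232.]
W dish_0 0.82 [295. 404. 117.  52.] [ 234.2 -316.4  105.7   50.8   89.2] [168. 138. 233.]
W dish_0 0.78 [466.  64. 114. 139.] [ 486.2 -445.7   96.4   67.6   -6.5] [217. 228. 230.]
W dish_0 0.65 [288. 172.  78. 118.] [ 417.  -297.2   97.1   59.9   -3. ] [222. 232. 234.]
```

servo_tool(commands=[0,0.0035,0.05,0,0,0,0.094,0,0.0035,0.1,0,0,0,0.094,0,0.0035,0.125,0,0,0,0.094,0,0.0035,0.1345,0,0,0,0.094,0,0.0035,0.1345,0,0,0,0.094,0,0.0035,0.1345,0,0,0,0.03,0,0.0035,0.1345,0,0,0,0.03,0,0.0035,0.1345,0,0,0,0.03,0,0.0035,0.1345,0,0,0,0.03,0,0.0035,0.1345,0,0,0,0.03])

```text
time: 24.12
tool_pos: [0.4161, -0.2975, 0.0153]
ee_rot: [3.141, -0.001, -0.035]
wrist_force: [-0.1, 0.9, 2.7]
width: 0.0599
finger_force: 30.0
```

servo_tool(commands=[0,0,-0.05,0,0,0,0.03,0.01,-0.03,-0.1,0,0,-3,0.03,0.0523,-0.3252,-0.1,0,0,-27.6,0.03,0.0523,-0.3252,-0.1,0,0,-27.6,0.03,0.0523,-0.3252,-0.1,0,0,-27.6,0.03,0.0523,-0.3252,-0.1,0,0,-27.6,0.03,0.0523,-0.3252,-0.1,0,0,-27.6,0.03,0.0523,-0.3252,-0.1,0,0,-27.6,0.03,0.0523,-0.3252,-0.061,0,0,-27.6,0.03,0.0523,-0.3252,-0.061,0,0,-27.6,0.03])

```text
time: 25.38
tool_pos: [0.4764, 0.025, 0.0725]
ee_rot: [-3.138, 0.008, 0.446]
wrist_force: [-0.1, 0.4, -0.9]
width: 0.0597
finger_force: 30.0
```

servo_tool(commands=[0,0,0,0,0,0,0.03,0,0,0,0,0,0,0.03])

```text
time: 25.62
tool_pos: [0.4806, 0.025, 0.0774]
ee_rot: [3.14, -0.002, 0.446]
wrist_force: [1.5, 0.5, -1.0]
width: 0.0599
finger_force: 30.0
```

servo_tool(commands=[-0.0005,-0.001,0.007,0,0,0,0.03,-0.0005,-0.001,0.015,0,0,0,0.03,-0.0005,-0.001,0.015,0,0,0,0.03,-0.0005,-0.001,0.015,0,0,0,0.03,-0.0005,-0.001,0.015,0,0,0,0.094,-0.0005,-0.001,0.015,0,0,0,0.094,-0.0005,-0.001,0.015,0,0,0,0.094,-0.0005,-0.001,-0.04,0,0,0,0.094,-0.0005,-0.001,-0.08,0,0,0,0.094,-0.0005,-0.001,-0.08,0,0,0,0.094])

```text
time: 26.88
tool_pos: [0.4811, 0.0263, 0.1598]
ee_rot: [3.137, -0.007, 0.447]
wrist_force: [-1.2, 0.3, -0.2]
width: 0.0942
finger_force: 0.0
```

```bash
python3 - <<'E'
from h import *
look("dish_0","cover");wlook("dish_0",.063);rel(((.486,-.4455,.15),down(-6.5)),((.4325,-.139,.15),down(-7.5)))
E
```

```text
26.875 [0.4811 0.0263 0.1598] [179.8  -0.4  25.6] 0.0942
T dish_0 0.86 [462. 232.  30.  35.] [ 484.7 -445.2   97.8   65.3   -7.6] [245. 254. 255.]
T dish_0 0.81 [463. 291.  40.  39.] [ 311.  -455.8   99.5   62.7   61.1] [153. 127. 210.]
T dish_0 0.81 [419. 318.  34.  40.] [ 239.  -314.6   94.6   62.2  -43.4] [210. 179. 255.]
T dish_0 0.79 [425. 192.  31.  33.] [ 597.3 -347.5   99.7   63.3  -40. ] [208. 177. 255.]
T dish_0 0.49 [308. 260.  20.  11.] [442.2  13.1  56.7  28.3  89. ] [245. 255. 255.]
T cover 0.6 [362. 251.  20.  33.] [ 432.3 -140.1   95.7   63.5   -7.4] [220. 218. 219.]
W dish_0 0.93 [277. 174.  90. 137.] [479.7  25.9  97.   60.2  25.3] [247. 247. 247.]
W dish_0 0.77 [316. 170.  46.   7.] [528.9  37.8  27.5   1.9 -64.4] [228. 236. 238.]
[-196.2  429.4    3.6] [-0.   0.2 32.1]
[-112.   129.8    3.9] [-0.   0.2 33.1]
```

servo_tool(commands=[-0.196,0.429,0.005,0,0,32.1,0.094,-0.196,0.429,0.005,0,0,32.1,0.094,-0.196,0.429,0.005,0,0,32.1,0.094,-0.196,0.429,0.005,0,0,32.1,0.094,-0.196,0.429,0.005,0,0,32.1,0.094,-0.196,0.429,0.005,0,0,32.1,0.094,-0.196,0.429,0.005,0,0,32.1,0.094,-0.196,0.429,0.005,0,0,32.1,0.094,-0.196,0.429,0.005,0,0,32.1,0.094,-0.196,0.429,0.005,0,0,32.1,0.094])

```text
time: 28.38
tool_pos: [0.4869, -0.444, 0.1494]
ee_rot: [-3.139, 0.002, -0.113]
wrist_force: [-0.4, -0.3, 0.3]
width: 0.0944
finger_force: 0.0
```

```bash
python3 - <<'E'
from h import *
look();wlook("dish_0",.016)
E
```

```text
28.375 [ 0.4869 -0.444   0.1494] [-1.799e+02  1.000e-01 -6.500e+00] 0.0944
W dish_0 0.88 [296. 405. 125.  48.] [ 302.3 -457.5  110.7   52.5   82.7] [221. 186. 247.]
W dish_0 0.86 [207. 443.  61.  27.] [ 290.4 -340.8   59.    29.6   84.9] [108.  90. 157.]
W dish_0 0.67 [110.  16. 136. 160.] [ 598.8 -351.3   96.8   64.7  -39.9] [198. 165. 245.]
W dish_0 0.56 [287. 174.  79. 118.] [ 486.7 -449.2   97.4   60.9   -6.8] [246. 247. 247.]
```

servo_tool(commands=[0,0.0035,0.05,0,0,0,0.094,0,0.0035,0.1,0,0,0,0.094,0,0.0035,0.125,0,0,0,0.094,0,0.0035,0.135,0,0,0,0.094,0,0.0035,0.135,0,0,0,0.094,0,0.0035,0.135,0,0,0,0.03,0,0.0035,0.135,0,0,0,0.03,0,0.0035,0.135,0,0,0,0.03,0,0.0035,0.135,0,0,0,0.03,0,0.0035,0.135,0,0,0,0.03])

```text
time: 29.78
tool_pos: [0.487, -0.4489, 0.0164]
ee_rot: [3.141, -0.001, -0.114]
wrist_force: [-0.3, -0.5, 2.5]
width: 0.0595
finger_force: 30.0
```

servo_tool(commands=[0,0,-0.05,0,0,0,0.03,-0.004,-0.03,-0.11,0,0,-3,0.03,-0.061,-0.4708,-0.12,0,0,-32.1,0.03,-0.061,-0.4708,-0.12,0,0,-32.1,0.03,-0.061,-0.4708,-0.12,0,0,-32.1,0.03,-0.061,-0.4708,-0.12,0,0,-32.1,0.03,-0.061,-0.4708,-0.12,0,0,-32.1,0.03,-0.061,-0.4708,-0.12,0,0,-32.1,0.03,-0.061,-0.4708,-0.12,0,0,-32.1,0.03,-0.061,-0.4708,-0.12,0,0,-32.1,0.03])

```text
time: 31.02
tool_pos: [0.4788, 0.0294, 0.1358]
ee_rot: [-3.141, -0.0, 0.452]
wrist_force: [0.5, -0.0, -1.6]
width: 0.0597
finger_force: 30.0
```

servo_tool(commands=[0,0,0,0,0,0,0.03,0,0,0.02,0,0,0,0.03,0,0,0.04,0,0,0,0.03,0,0,0.04,0,0,0,0.03,0,0,0.04,0,0,0,0.03])

```text
time: 31.65
tool_pos: [0.48, 0.0248, 0.0964]
ee_rot: [3.141, -0.0, 0.445]
wrist_force: [-0.2, 1.0, -1.3]
width: 0.0596
finger_force: 30.0
```

servo_tool(commands=[0,-0.001,0.008,0,0,0,0.03,0,-0.001,0.017,0,0,0,0.03,0,-0.001,0.017,0,0,0,0.03,0,-0.001,0.017,0,0,0,0.03,0,-0.001,0.017,0,0,0,0.094,0,-0.001,0.017,0,0,0,0.094,0,-0.001,0.017,0,0,0,0.094,0,-0.001,-0.04,0,0,0,0.094,0,-0.001,-0.07,0,0,0,0.094,0,-0.001,-0.07,0,0,0,0.094])

```text
time: 32.9
tool_pos: [0.481, 0.0269, 0.169]
ee_rot: [3.138, -0.006, 0.447]
wrist_force: [0.1, -0.5, -0.0]
width: 0.0945
finger_force: 0.0
```

```bash
python3 - <<'E'
from h import *
look("dish_0","cover");wlook("dish_0",.079);rel(((.4325,-.139,.15),down(-7.5)))
E
```

```text
32.9 [0.481  0.0269 0.169 ] [179.8  -0.3  25.6] 0.0945
T dish_0 0.92 [426. 193.  34.  33.] [ 598.1 -347.    99.3   61.5  -40. ] [209. 178. 255.]
T dish_0 0.86 [463. 292.  42.  35.] [ 311.3 -454.4  100.5   62.2   59.4] [154. 127. 210.]
T dish_0 0.63 [306. 261.  22.  12.] [449.   12.1  60.8  29.1 -64.5] [248. 255. 255.]
T dish_0 0.56 [418. 316.  36.  43.] [ 239.1 -314.3   98.1   64.6  -43.5] [209. 179. 255.]
T cover 0.7 [359. 251.  22.  32.] [ 432.7 -138.9   95.7   60.5   -7.3] [221. 219. 220.]
W dish_0 0.77 [271. 176.  96. 141.] [478.6  26.   97.5  60.9  25.7] [245. 247. 247.]
W dish_0 0.71 [285. 168.  64.   6.] [526.9  44.5  25.6   1.9 -64.4] [210. 222. 228.]
W dish_0 0.69 [280. 176.  80.   3.] [529.6  33.   21.8   1.9 -64.4] [212. 223. 225.]
[-112.7  130.1   13.9] [-0.   0.2 33.1]
```

servo_tool(commands=[-0.113,0.13,-0.01,0,0,33.1,0.094,-0.113,0.13,0.015,0,0,33.1,0.094,-0.113,0.13,0.015,0,0,33.1,0.094,-0.113,0.13,0.015,0,0,33.1,0.094,-0.113,0.13,0.015,0,0,33.1,0.094,-0.113,0.13,0.015,0,0,33.1,0.094,-0.113,0.13,0.015,0,0,33.1,0.094])

```text
time: 34.02
tool_pos: [0.4338, -0.1381, 0.151]
ee_rot: [3.142, -0.0, -0.128]
wrist_force: [0.2, 1.0, -0.4]
width: 0.0939
finger_force: 0.0
```

```bash
python3 - <<'E'
from h import *
look();s=wlook("cover",.01)
cv2.imwrite("pics/w4.png",s["img"])
E
```

```text
34.025 [ 0.4338 -0.1381  0.151 ] [180.   -0.   -7.4] 0.0939
W cover 0.58 [285. 172.  76. 121.] [ 434.1 -140.9   98.3   61.2   -7.1] [229. 229. 225.]
```

View pics/w4.png

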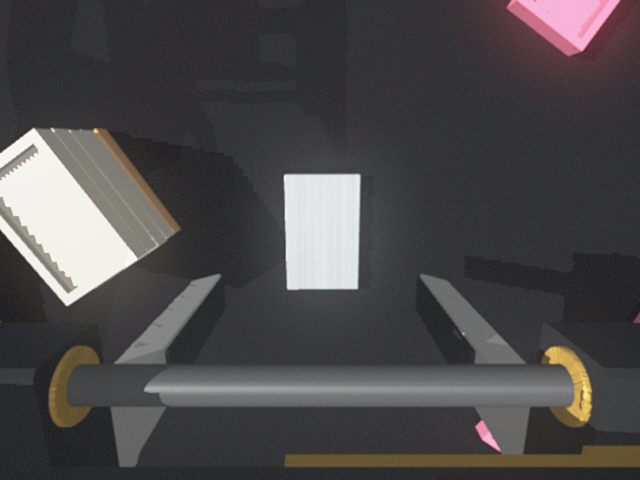

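The cover is at about (322,231) in the wrist picture. The four-dish pile at the left, near (70,215), is straight and flush.

servo_tool(commands=[0,0.002,0.05,0,0,0,0.094,0,0.002,0.1,0,0,0,0.094,0,0.002,0.125,0,0,0,0.094,0,0.002,0.1375,0,0,0,0.094,0,0.002,0.1375,0,0,0,0.094,0,0.002,0.1375,0,0,0,0.03,0,0.002,0.1375,0,0,0,0.03,0,0.002,0.1375,0,0,0,0.03,0,0.002,0.1375,0,0,0,0.03,0,0.002,0.1375,0,0,0,0.03])

```text
time: 35.42
tool_pos: [0.4334, -0.1411, 0.0138]
ee_rot: [-3.141, -0.001, -0.131]
wrist_force: [0.4, -0.0, 2.2]
width: 0.0595
finger_force: 30.0
```

servo_tool(commands=[0,0,-0.06,0,0,0,0.03,0,0,-0.12,0,0,0,0.03,0,0,-0.12,0,0,0,0.03,0.0243,-0.1714,-0.12,0,0,-33.1,0.03,0.0243,-0.1714,-0.12,0,0,-33.1,0.03,0.0243,-0.1714,-0.12,0,0,-33.1,0.03,0.0243,-0.1714,-0.12,0,0,-33.1,0.03,0.0243,-0.1714,-0.11,0,0,-33.1,0.03,0.0243,-0.1714,-0.096,0,0,-33.1,0.03,0.0243,-0.1714,-0.096,0,0,-33.1,0.03])

```text
time: 36.67
tool_pos: [0.4778, 0.0246, 0.1068]
ee_rot: [-3.139, 0.004, 0.444]
wrist_force: [-0.2, 0.1, -2.3]
width: 0.0596
finger_force: 30.0
```

servo_tool(commands=[0,0,0,0,0,0,0.03,0,0,0,0,0,0,0.03])

```text
time: 36.92
tool_pos: [0.4799, 0.0252, 0.1099]
ee_rot: [3.141, -0.001, 0.446]
wrist_force: [-0.2, 1.1, -1.9]
width: 0.0596
finger_force: 30.0
```

servo_tool(commands=[0,0,0.008,0,0,0,0.03,0,0,0.017,0,0,0,0.03,0,0,0.017,0,0,0,0.03,0,0,0.017,0,0,0,0.03,0,0,0.017,0,0,0,0.094,0,0,0.017,0,0,0,0.094,0,0,0.017,0,0,0,0.094,0,0,-0.04,0,0,0,0.094,0,0,-0.07,0,0,0,0.094,0,0,-0.07,0,0,0,0.094])

```text
time: 38.17
tool_pos: [0.4814, 0.0256, 0.1825]
ee_rot: [3.138, -0.006, 0.447]
wrist_force: [0.4, 0.1, -0.4]
width: 0.0938
finger_force: 0.0
```

```bash
python3 - <<'E'
from h import *
look();wlook("cover",.089);rel(((.25,-.35,.3),down(-30)))
E
```

```text
38.175 [0.4814 0.0256 0.1825] [179.8  -0.3  25.6] 0.0938
W cover 0.83 [275. 181.  92. 135.] [479.1  25.4  96.5  60.4  26. ] [234. 234. 230.]
[-368.9  239.9 -121.7] [-0.   0.2 55.6]
```

Cover in line. I move the arm away and take a final look at everything, trough and pellets included.

servo_tool(commands=[0,0,-0.06,0,0,0,0.094,-0.02,0.02,-0.12,0,0,5,0.094,-0.369,0.24,-0.122,0,0,55.6,0.094,-0.369,0.24,-0.122,0,0,55.6,0.094,-0.369,0.24,-0.122,0,0,55.6,0.094,-0.369,0.24,-0.122,0,0,55.6,0.094,-0.369,0.24,-0.122,0,0,55.6,0.094,-0.369,0.24,-0.122,0,0,55.6,0.094,-0.369,0.24,-0.122,0,0,55.6,0.094,-0.369,0.24,-0.122,0,0,55.6,0.094])

```text
time: 39.58
tool_pos: [0.2488, -0.3514, 0.2987]
ee_rot: [-3.139, 0.005, -0.529]
wrist_force: [0.4, -0.2, -0.3]
width: 0.0937
finger_force: 0.0
```

```bash
python3 - <<'E'
from h import *
t=look("pellet_0","jar","timer","weight");s=snapshot("side")
b=cv2.resize(t["img"][150:300,140:340],None,fx=2.4,fy=2.4,interpolation=2);a=cv2.resize(s["img"][240:420,140:360],(440,360),interpolation=2)
cv2.imwrite("pics/fin.png",cv2.resize(np.hstack([a,cv2.resize(b,(480,360))]),(790,309)))
for d in spotter.trace("cover",t): print(round(d["conf"],2),rect(d["region"],t,.089))
E
```

```text
39.575 [ 0.2488 -0.3514  0.2987] [-179.9    0.3  -30.3] 0.0937
T pellet_0 0.56 [205. 181.   4.  17.] [ 6.739e+02  3.210e+02  2.620e+01  1.440e+01 -2.000e-01] [ 66. 104. 130.]
T pellet_0 0.39 [203. 213.   5.   8.] [592.9 328.5  17.3  14.4  88.9] [ 68. 110. 146.]
T pellet_0 0.39 [215. 185.   5.  11.] [ 6.603e+02  2.923e+02  1.750e+01  8.600e+00 -3.000e-01] [ 89. 149. 193.]
T jar 0.78 [342. 156.  16.  17.] [721.6 -87.3  51.1  44.8  -1.3] [255. 255. 255.]
T jar 0.34 [393. 168.  10.  14.] [ 692.2 -216.4   42.5   36.3   -1.6] [ 76. 192. 240.]
T timer 0.87 [273. 168.  21.  23.] [691.3 101.4  59.7  41.9 -12.1] [255. 255. 255.]
T weight 0.51 [394. 168.   5.  13.] [ 694.6 -215.8   34.2   33.6   -1.6] [ 79. 204. 252.]
0.77 [478.8  28.3  98.   61.6  25.5]
```

View pics/fin.png

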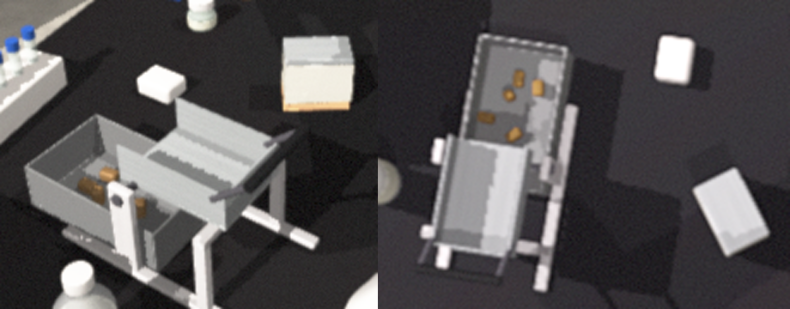

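The final picture shows the trough level and empty, five pellets in the pan at about (518,78), (538,88), (508,95), (486,117) and (514,134), and a straight pile with the cover on top. I'm handing in the job.

```bash
python3 -c "
from bench import close_job
print(close_job())"
```

```text
the job is handed in; nothing more can be done
None
```

I handed the job in (verdict not shown): the trough was tipped to about 60° and is back level, all five pellets are in the pan, the four dishes and the cover are piled straight on the block, and I left the jar, timer, bottle and weight alone.

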